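# Empty and reload the nipping press

### The arm

A 7-joint arm with a two-finger parallel gripper is mounted at the origin on the work surface. World frame = base frame: x ahead of the robot, y to its left, z up, the work surface at z = 0. Lengths are in m, angles in rad, forces in N, time in s.
With the tool pointing down it reaches from about 0.425 to 0.925 m from the base axis. Payload 6.8 kg.
Tool frame: the origin (TCP) lies at the very end of the fingers, on their centre line; the grasp point (between the pads) lies 19 mm behind it; z points along the fingers, y is the line along which they close (so a half turn about z gives the same grasp; the last joint's range is limited). The gripper opens to 85 mm and grips with 20 to 120 N. Pads are 22 mm wide; open, the fingers measure 114 mm over their backs; the gripper's body (76 mm by 85 mm) begins 54 mm behind the grasp point. The pads swing forward as they close: fully open they stand 13 mm farther back than shut.
Start: joints at [-0.108, 0.477, 0.022, 1.555, -0.011, 1.109, -0.083], TCP at [0.675, 0, 0.231] pointing down, gripper open.
Joint ranges: [-2.96, 2.96], [-0.34, 2.1], [-1.41, 1.46], [0.24, 2.44], [-1.37, 4.51], [0.17, 1.92], [-2.96, 2.96]. Speed limits (rad/s): [2.39, 2.39, 3.14, 3.14, 3.14, 3.14, 3.14].

### API

Orientations are given as [roll, pitch, yaw] about the fixed x, y, z axes, in that order (R = Rz(yaw) Ry(pitch) Rx(roll)).
In Python, from workcell import manip gives the robot as it stands. The module is installed in compiled form; this text tells all that it offers.
- The arm moves only by the tool send_rows, never from a script. Its arguments are lists of equal length, an entry for each row: "offset": the shift along the tool's x, y, z in cm, a list of three; "twist": the turn, a rotation vector about the tool's x, y, z in degrees, a list of three; "jaw": the opening, from -1 (shut) to 1 (fully open). A call has 1 to 20 rows; each row shifts and turns the commanded pose from where the row before left it, along the tool's axes as they then stand; what a row does not reach is not made up. A row lasts 1/8 s, in which the tool goes at most 62.5 mm and 10.7 degrees, less where a joint would pass 70% of its speed; a pose out of reach is approached as far as the arm can. A call with a gripper value outside its range is refused whole. The fingers move at their own pace and stop on an object; "newtons" is the grip in N (left out, the last holds). Time passes only in rows, so rows that do not move let the fingers close. It gives the time, the measured TCP pose, the force, the opening and the grip force at its end, in the units of the state.
- manip.sense(): the state, without advancing time (a new reading comes with each control period).
- manip.get_image(name): name is "scene" or "side" or "wrist"; returns a dict with "pixels" (384x512x3 uint8, red, green, blue), "fx", "fy", "cx", "cy" (pixels), "dist" ([k1, k2, p1, p2, k3] as OpenCV has them; the pictures are not rectified), "extrinsics" (4x4, takes a point from camera to world coordinates). Camera axes: x right, y up, looking along -z (the intrinsics and any distortion apply to the point x, -y, -z); pixel columns grow to the right and rows downward; lengths in m; the calibration is good to about 2 mm. A picture is of the moment at which its call begins. There is no depth.
- manip.finish_job(): hands the job in; it is judged then, once.
The state is a dict: "time": time; "joint_positions": joint angles; "dq": joint speeds; "joint_torque": joint torques, N m; "ee_pos": TCP position; "ee_rot": TCP orientation; "ft_force": force on the tool from outside, world axes, zero at the start; "torque": the same for the moment, N m; "finger_gap": opening from 0.0 (shut) to 1.0 (fully open); "grasp_force": force on a finger pad.
Only numpy, scipy, OpenCV 4.12 (cv2) and the standard library are available. Lean on these libraries where they do the work, as an engineer would, in place of code of your own. Each camera call takes 0.05 s, during which the arm holds its last target. There are 200 camera calls.

### The job

The glue on the small lino stamps in the nipping press has set. Slacken the press by turning its T-handle about a quarter turn anticlockwise, draw every small stamp out from under the platen and lay each one flat on the bottom of a cell of its own in the divided tray. Then slide the waiting wide stamp, lino end first, in under the middle of the platen square up to the stop bar, turn the handle back until the platen bears firmly on it, and leave the other things on the bench where they are.

Things in the scene. Friction and masses are not known exactly. Their poses are not given: they have to be found in the camera images.
- press: cast-iron nipping press, fixed. Origin: on the bench under the spindle; its open front faces its own -x. Bed 300 mm wide (y), x -100..60 mm, top at z 30 mm. Across the bed under the platen a steel stop bar, front face at x 29, 12 mm high. Columns at y +-172 (26 mm thick), feet to y +-193, carry a cross beam: x -17..17, y -190..190, z 100..138 mm (central boss 44 mm wide to 144)
- platen: aluminium platen, 70 (x) x 296 (y) x 16 mm, level over the bed, x and y centred on the spindle; origin: centre of its underside, 24 mm above the bed (54 above the bench) when tight on a stamp; it rises 4 mm per radian of the spindle
- spindle (a joint): turn of the press's upright screw spindle and T-handle (rad), 0 as found (tight on the stamps). Grows anticlockwise seen from above, which raises the platen; limits -0.5 to 1.6. It stays where it is left (friction 0.15 N m, more while the platen bears on something)
- spindle_grip (a point): centre of the T-handle's bar on the spindle axis, 183 mm above the bench when tight (rises with the platen). Level steel bar 120 long, 14 wide, 22 mm high (11 above and below this point), a 19 mm ball 63 mm out at each end; below it only the 20 mm thick spindle. The bar lies along the cross beam (press y) at spindle 1.4, and 1.4 rad clockwise of that, nearly front to back, at 0
- stamp1: a stamp: plywood base 122 x 34 x 20 mm with 4 mm of dark lino on top of 62 mm of its +x end (24 mm high there); the other 60 mm are a bare finger tab, top at 20 mm. 60 g. Origin: centre of the underside, x to the lino end. Starts on the press bed, lino end nipped under the platen, tab out in front, at press x -32, y one of -120, -60, 0, 60, 120 mm. 3 to 5 are present
- stamp2: a stamp like stamp1
- stamp3: a stamp like stamp1
- stamp4: a stamp like stamp1
- stamp5: a stamp like stamp1
- wide_stamp: the wider stamp, waiting on the bench to be pressed: like stamp1 but 52 mm wide: base 122 x 52 x 20 mm, lino 4 mm thick on 62 mm of its +x end, bare tab of 60 mm at -x. Origin: centre of the underside. About 90 g. It starts lying flat, lino up, to the right of the press and beyond the tray
- wide_nose (a point): middle of the lino end face of wide_stamp: 61 mm along its +x from its origin, 10 mm above its underside
- tray: open wooden tray, fixed, 154 (x) x 284 (y) x 24 mm high, with 3 x 2 cells. Floor 4 mm thick, walls 4 mm, outer wall tops 24 mm and divider tops 21 mm above the bench. Each cell is 46 (x) x 136 mm (y) inside; cell centres at x = -50, 0, 50 and y = -70, 70 mm. Origin: centre of the underside
- tape_roll: a roll of paper tape, 56 mm across, 19 mm high; not part of the job. Origin: centre of its underside
- glue_jar: a glue jar with a white cap, 60 mm across, 75 mm high; not part of the job. Origin: centre of its underside
- ink_bottle: a grey ink bottle, 64 mm across, 170 mm high; not part of the job. Origin: centre of its underside
- glue_brush: a flat glue brush, 170 mm long, lying; not part of the job. Origin: centre of its underside
- brayer: an ink roller (brayer), lying; not part of the job. Origin: centre of its underside
- ink_tin: an ink tin, 76 mm across, 50 mm high; not part of the job. Origin: centre of its underside
- mug: a white mug, 90 mm high; not part of the job. Origin: centre of its underside
Mind the look-alikes: they are no part of the job. What is shaped like the wide_stamp but pink or purple is not meant.

How it is judged:
By the outcome, as a careful person would: the job done as asked, in the order asked, and still so for the second after the job is handed in, with the robot touching nothing.
Of stamp1, stamp2, stamp3, stamp4, stamp5 only 3 to 5 are there at a start; the rules pass over those that are not, and their reading is None.
At some moment in a run one of wide_stamp may be knocked a few centimetres aside while the robot is not near it.
Once in a run the grip may slacken for a moment while it holds something.
It also fails if it takes over 210 s, if anything falls off the work surface, if the arm or the gripper's body presses on something with over 40 N, if the wrist force passes 120 N, or if a joint passes its speed limit or range.

## Working session

There is one attempt and no reset: what is moved stays moved. The work goes in short steps, Python scripts to look and compute and a tool call to move; the robot and the scene stay as the last step left them, time stands still between calls to the robot, and variables do not carry over. Pictures are saved under pics/ and viewed, at most 14 in all, crops included, and the job is handed in when it is done.

Besides the shell and the picture viewer there is one more tool, called after "Request:" as a command line: name --argument value ..., lists and objects as JSON in quotes. send_rows: Moves the arm, as the interface text tells. Its arguments: {"type":"object","properties":{"offset":{"type":"array","items":{"type":"array","items":{"type":"number"}}},"twist":{"type":"array","items":{"type":"array","items":{"type":"number"}}},"jaw":{"type":"array","items":{"type":"number"}},"newtons":{"type":"number"}},"required":["offset","twist","jaw"]}

```bash
mkdir -p pics; cat > h.py <<'E'
import numpy as np, cv2
from workcell import manip
from scipy.spatial.transform import Rotation as R
def grab(n,save=None):
    d=manip.get_image(n); 
    if save: cv2.imwrite('pics/'+save,d['pixels'][:,:,::-1])
    return d
def K(d): return np.array([[d['fx'],0,d['cx']],[0,d['fy'],d['cy']],[0,0,1.]])
def ray(d,uv):
    p=cv2.undistortPoints(np.array(uv,float).reshape(-1,1,2),K(d),np.array(d['dist'],float)).reshape(-1,2)
    E=np.array(d['extrinsics']); v=np.c_[p[:,0],-p[:,1],-np.ones(len(p))]
    return E[:3,3],v@E[:3,:3].T
def onz(d,uv,z):
    o,v=ray(d,uv); t=(z-o[2])/v[:,2]; return o+v*t[:,None]
def proj(d,P):
    E=np.array(d['extrinsics']); q=(np.atleast_2d(P)-E[:3,3])@E[:3,:3]; q=q*[1,-1,-1]
    return cv2.projectPoints(q,np.zeros(3),np.zeros(3),K(d),np.array(d['dist'],float))[0].reshape(-1,2)
def tri(ds,uvs):
    A=np.zeros((3,3));b=np.zeros(3)
    for d,uv in zip(ds,uvs):
        o,v=ray(d,[uv]); v=v[0]/np.linalg.norm(v[0]); M=np.eye(3)-np.outer(v,v); A+=M;b+=M@o
    return np.linalg.solve(A,b)
E
python3 - <<'E'
from h import *
for n in ['scene','side','wrist']:
    d=grab(n,n+'0.png'); print(n,np.round(d['extrinsics'],3).tolist(),d['fx'],d['dist'])
    if n!='wrist': cv2.imwrite(f'pics/{n}0b.png',cv2.resize(d['pixels'][:,:,::-1],(800,600),interpolation=cv2.INTER_CUBIC))
s=manip.sense(); print(s['ee_pos'],s['ee_rot'],s['time'])
E
```

```text
scene [[0.418, -0.585, 0.695, 1.365], [0.908, 0.279, -0.312, -0.423], [-0.011, 0.762, 0.648, 0.953], [0.0, 0.0, 0.0, 1.0]] 426.38675947850703 [-0.06972937  0.          0.          0.          0.        ]
side [[-0.839, 0.368, -0.4, -0.025], [-0.544, -0.559, 0.626, 0.763], [0.007, 0.743, 0.669, 1.003], [0.0, 0.0, 0.0, 1.0]] 403.7912412019255 [-0.00885974  0.          0.          0.          0.        ]
wrist [[1.0, -0.0, 0.003, 0.675], [-0.001, 0.966, 0.259, 0.066], [-0.003, -0.259, 0.966, 0.373], [0.0, 0.0, 0.0, 1.0]] 305.36277590884185 [-0.03625993  0.          0.          0.          0.        ]
[ 6.74549513e-01 -2.13774921e-05  2.30526677e-01] [-3.14014759e+00  1.25444007e-04  1.57080960e+00] 0.15
```

View pics/scene0b.png

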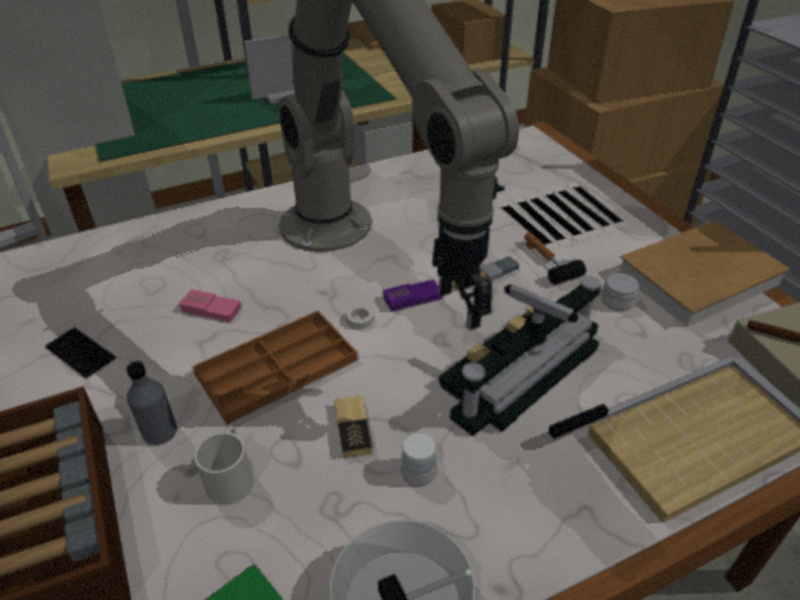

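View pics/side0b.png

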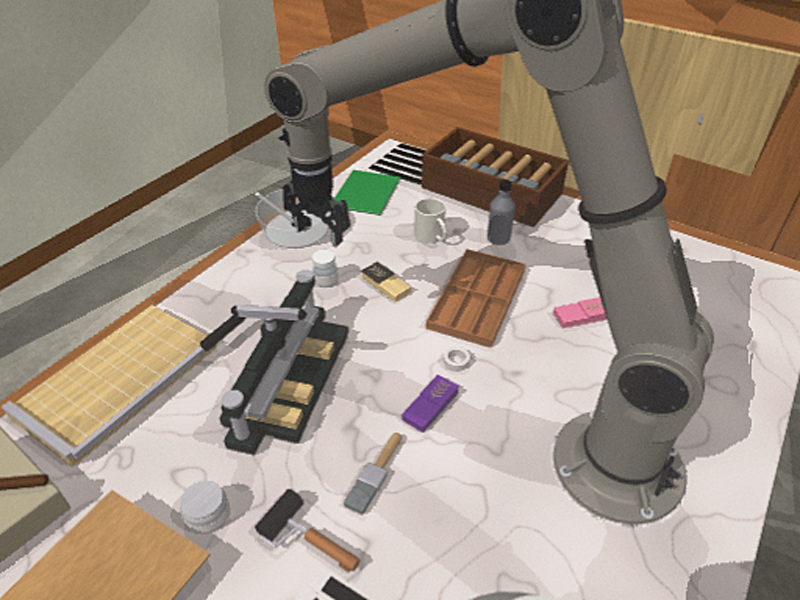

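View pics/wrist0.png

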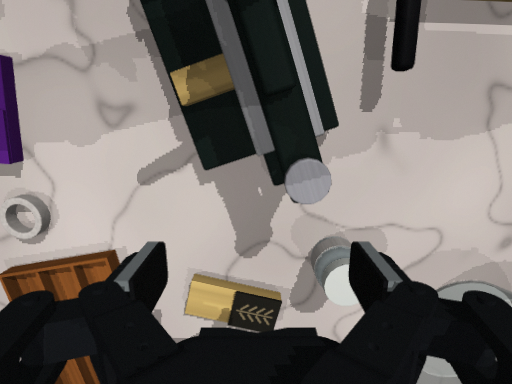

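Scene and side show the press with three tabs (side 800-px view: (316,348), (292,392), (278,415)), the tray at (477,297), the wide stamp at (385,280), and pink/purple decoys. The wrist view shows the right column cap at (308,181), the wide stamp at (233,303) and the tray at lower left.

```bash
python3 - <<'E'
from h import *
a,b=grab('scene'),grab('side')
S=lambda *p:np.array(p)*.64
for n,p,q in [('colR',(472,373),(305,284)),('colL',(591,284),(233,400)),('ballfront',(508,290),(302,316)),('ballback',(572,315),(238,311)),
 ('tray c',(276,365),(477,297)),('wide',(352,425),(386,280)),('brushend',(514,266),(400,436)),('tape',(360,316),(457,359)),('purple',(413,294),(431,402)),('jar',(419,440),(324,255))]:
    print(n,np.round(tri([a,b],[S(*p),S(*q)]),3))
d=b
for n,p,z in [('tab1',(316,348),.05),('tab2',(292,392),.05),('tab3',(278,415),.05)]: print(n,np.round(onz(b,[S(*p)],z),3))
E
```

```text
colR [0.706 0.02  0.117]
colL [0.605 0.341 0.128]
ballfront [0.602 0.148 0.179]
ballback [0.71  0.207 0.182]
tray c [ 0.431 -0.261  0.004]
wide [ 0.64  -0.184  0.012]
brushend [0.378 0.252 0.067]
tape [ 0.372 -0.057  0.009]
purple [0.357 0.074 0.012]
jar [ 0.767 -0.114  0.08 ]
tab1 [[0.613 0.109 0.05 ]]
tab2 [[0.579 0.225 0.05 ]]
tab3 [[0.564 0.281 0.05 ]]
```

Request:
send_rows --offset '[[4, -1, -4], [4, -1, -4], [4, -1, -4], [4, -1, -4], [4, -1, -4], [0, 0, 0], [0, 0, 0]]' --twist '[[0, 0, 0], [0, 0, 0], [0, 0, 0], [0, 0, 0], [0, 0, 0], [0, 0, 0], [0, 0, 0]]' --jaw '[1, 1, 1, 1, 1, 1, 1]'

```text
time: 1.12
ee_pos: [0.625, 0.1993, 0.4306]
ee_rot: [-3.141, 0.001, 1.57]
ft_force: [1.0, 0.1, -1.9]
finger_gap: 0.997
grasp_force: 0.0
```

```bash
python3 - <<'E'
from h import *
import pickle
d=grab('wrist'); pickle.dump(d,open('wA.pkl','wb')); cv2.imwrite('pics/wA.png',cv2.resize(d['pixels'][:,:,::-1],(800,600),interpolation=cv2.INTER_CUBIC))
print(manip.sense()['ee_pos'],manip.sense()['time'])
E
```

```text
[0.62505475 0.19843503 0.42996278] 1.175
```

View pics/wA.png

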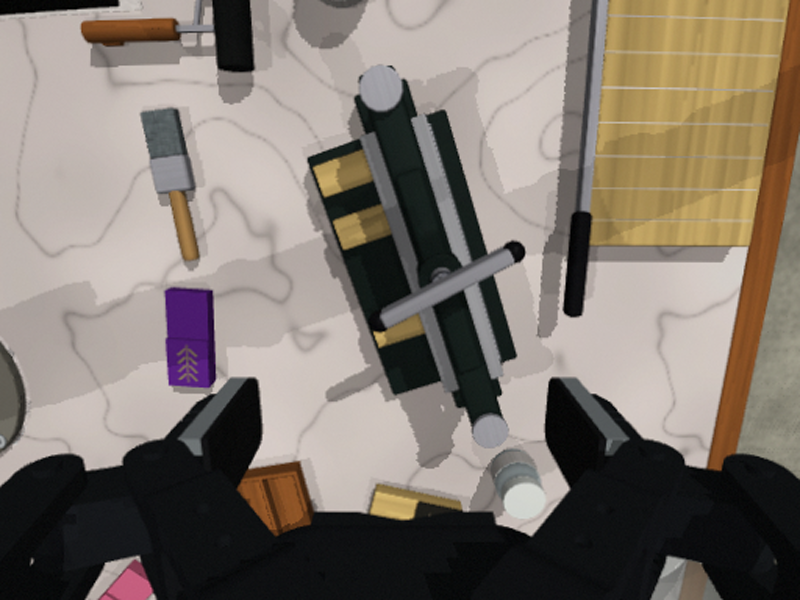

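Request:
send_rows --offset '[[-6, 0, 0], [-6, 0, 0], [-6, 0, 0], [-2, 0, 0], [0, 0, 0], [0, 0, 0]]' --twist '[[0, 0, 0], [0, 0, 0], [0, 0, 0], [0, 0, 0], [0, 0, 0], [0, 0, 0]]' --jaw '[1, 1, 1, 1, 1, 1]'

```text
time: 1.92
ee_pos: [0.6249, 0.002, 0.4306]
ee_rot: [-3.141, -0.001, 1.573]
ft_force: [0.1, 0.5, -0.0]
finger_gap: 1.003
grasp_force: 0.0
```

```bash
python3 - <<'E'
from h import *
import pickle
d=grab('wrist'); pickle.dump(d,open('wB.pkl','wb')); cv2.imwrite('pics/wB.png',cv2.resize(d['pixels'][:,:,::-1],(800,600),interpolation=cv2.INTER_CUBIC))
print(manip.sense()['ee_pos'],manip.sense()['time'])
E
```

```text
[0.62498125 0.00249303 0.43073511] 1.975
```

View pics/wB.png

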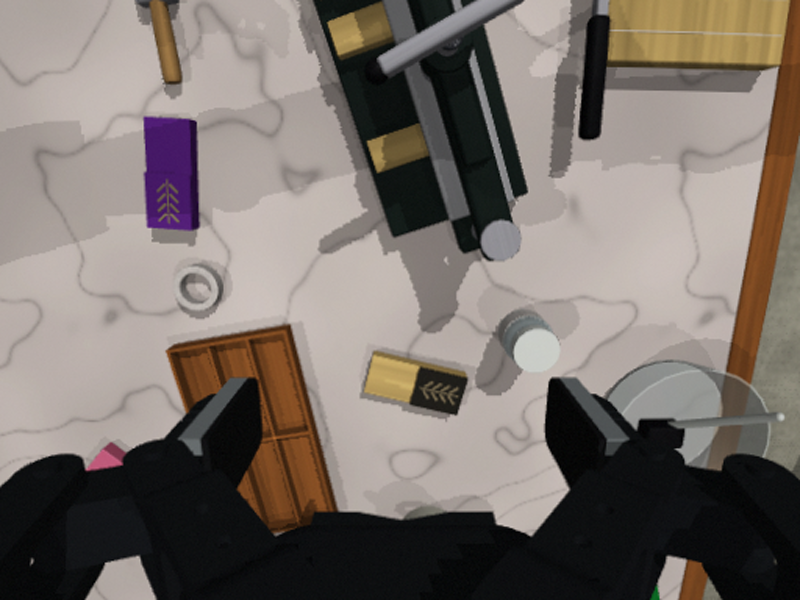

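View A: the press has bed corners at (310,158), (398,393) and (515,357), handle balls at (378,321) and (515,251), and tabs at (345,172), (362,228) and (400,330). Slots 0 and −120 are empty. View B: the wide stamp is at (415,382), the tray's top corners are at (168,350) and (290,325), and the tape is at (198,287).

```bash
cat > m.py <<'E'
from h import *
import pickle
def ymask(d,lo=(12,70,90),hi=(32,255,255)):
    h=cv2.cvtColor(d['pixels'],cv2.COLOR_RGB2HSV); m=cv2.inRange(h,lo,hi)
    return cv2.morphologyEx(m,cv2.MORPH_OPEN,np.ones((3,3)))
def blobs(m,amin=150):
    c,_=cv2.findContours(m,cv2.RETR_EXTERNAL,cv2.CHAIN_APPROX_NONE); return [x.reshape(-1,2).astype(float) for x in c if cv2.contourArea(x)>amin]
def rect(P): # world pts xy -> center,size,long-axis angle deg
    (c,s,a)=cv2.minAreaRect((P[:,:2]*1000).astype(np.float32)); 
    if s[0]<s[1]: s=s[::-1]; a+=90
    return np.round(c,1),np.round(s,1),round((a+90)%180-90,1)
E
python3 - <<'E'
from m import *
A=pickle.load(open('wA.pkl','rb'));B=pickle.load(open('wB.pkl','rb'))
S=lambda *p:np.array(p)*.64
bc=onz(A,[S(310,158),S(398,393),S(515,357),S(440,112)],.03); print('bed',np.round(bc,3).tolist(), [np.linalg.norm(bc[i]-bc[i-1]).round(3) for i in range(4)])
e=bc[0]-bc[1]; print('yaw',np.degrees(np.arctan2(-e[0],e[1])), 'origin est',np.round((bc[0]+bc[1])/2,4))
balls=onz(A,[S(378,321),S(515,251)],.183); print('balls',np.round(balls,3).tolist(),'c',balls.mean(0).round(4),np.degrees(np.arctan2(*(balls[1]-balls[0])[[1,0]])))
print('ballfront tri',tri([A,B],[S(378,321),S(375,70)]).round(4))
print('colR tri',tri([A,B],[S(490,430),S(501,240)]).round(4),'colL',onz(A,[S(381,88)],.144+.0).round(4))
for n,d in (('A',A),('B',B)):
    for c in blobs(ymask(d)):
        u=c.mean(0); 
        if u[0]>330: continue
        for z in (.05,.02): print(n,u.round(),z,*rect(onz(d,c,z)))
tc=onz(B,[S(168,350),S(290,325),S(337,512)],.024);print('tray',tc.round(3).tolist(),np.degrees(np.arctan2(*(tc[1]-tc[0])[[1,0]])))
print('tab tri',tri([A,B],[S(395,331),S(398,149)]).round(4))
E
```

```text
bed [[0.523, 0.287, 0.03], [0.618, 0.008, 0.03], [0.76, 0.055, 0.03], [0.664, 0.334, 0.03]] [np.float64(0.149), np.float64(0.295), np.float64(0.15), np.float64(0.295)]
yaw 18.81961815895766 origin est [0.5705 0.1472 0.03  ]
balls [[0.603, 0.147, 0.183], [0.717, 0.207, 0.183]] c [0.6601 0.1773 0.183 ] 27.882989066906454
ballfront tri [0.6033 0.1477 0.1844]
colR tri [0.7148 0.0135 0.131 ] colL [[0.6064 0.3385 0.144 ]]
A [264. 321.] 0.05 [ 639.3 -143.6] [112.9  47.1] -13.3
A [264. 321.] 0.02 [ 640.1 -167. ] [119.4  49.8] -13.3
A [176. 320.] 0.05 [ 457.6 -136.8] [84.3 79.4] -79.1
A [176. 320.] 0.02 [ 448.  -159.9] [89.1 84. ] -79.1
A [255. 212.] 0.05 [618.2  95.8] [56.7 23.1] 19.4
A [255. 212.] 0.02 [617.8  86.1] [59.9 24.4] 19.4
A [231. 145.] 0.05 [578.7 214.1] [56.1 34. ] 18.2
A [231. 145.] 0.02 [576.1 211.2] [59.3 36. ] 18.2
A [117. 144.] 0.05 [383.9 216.3] [76.  19.9] -83.4
A [117. 144.] 0.02 [370.  213.5] [80.4 21. ] -83.4
A [219. 110.] 0.05 [560.1 270.5] [56.5 33.9] 18.1
A [219. 110.] 0.02 [556.3 270.8] [59.7 35.8] 18.1
A [81. 17.] 0.05 [346.7 415.4] [94.6 14.4] -1.4
A [81. 17.] 0.
[... 414 characters left out ...]

B [262. 239.] 0.02 [ 637.7 -177.8] [117.8  58.4] -14.0
B [152. 228.] 0.05 [ 427.8 -135.2] [50.3 39.9] -80.0
B [152. 228.] 0.02 [ 416.5 -146.9] [53.2 42.2] -80.0
B [179. 240.] 0.05 [ 479.  -163.6] [125.   43.1] -79.2
B [179. 240.] 0.02 [ 470.6 -176.8] [132.1  45.6] -79.2
B [253.  95.] 0.05 [617.2 100.5] [57.3 32.6] 19.4
B [253.  95.] 0.02 [616.8 102.3] [60.6 34.4] 19.4
B [230.  18.] 0.05 [580.2 213.7] [57.4 33.1] 18.5
B [230.  18.] 0.02 [577.7 222.1] [60.7 35. ] 18.5
B [105.  26.] 0.05 [383.7 205. ] [76.  19.4] -83.6
B [105.  26.] 0.02 [369.9 212.8] [80.4 20.6] -83.6
tray [[0.334, -0.135, 0.024], [0.488, -0.103, 0.024], [0.535, -0.368, 0.024]] 12.07073560945074
tab tri [0.6171 0.098  0.0596]
```

Request:
send_rows --offset '[[4.4, 0.9, 3], [4.4, 0.9, 3], [4.4, 0.9, 3], [4.3, 0.8, 3], [0, 0, 1], [0, 0, 1], [0, 0, 1], [0, 0, 1], [0, 0, 1], [0, 0, 1], [0, 0, 1], [0, 0, 0], [0, 0, 0]]' --twist '[[0, 0, 0], [0, 0, 0], [0, 0, 0], [0, 0, 0], [0, 0, 10], [0, 0, 10], [0, 0, 10], [0, 0, 10], [0, 0, 10], [0, 0, 10], [0, 0, 2], [0, 0, 0], [0, 0, 0]]' --jaw '[1, 1, 1, 1, 0, -0.2, -0.2, -0.2, -0.2, -0.2, -0.2, -0.2, -0.2]' --newtons 100

```text
time: 3.6
ee_pos: [0.6601, 0.1755, 0.2416]
ee_rot: [-3.141, -0.0, 0.491]
ft_force: [0.1, -0.2, -0.0]
finger_gap: 0.399
grasp_force: 0.0
```

```bash
python3 - <<'E'
from h import *
import pickle
d=grab('wrist','wC.png'); pickle.dump(d,open('wC.pkl','wb'))
s=manip.sense(); print(s['ee_pos'],np.degrees(s['ee_rot']),s['joint_positions'].__repr__())
print(proj(d,[[.660,.177,.194],[.6033,.1477,.183],[.717,.207,.183]]))
E
```

```text
[0.66027253 0.17527761 0.24181526] [-1.79998037e+02 -4.86659604e-02  2.80967155e+01] array([-0.48430386,  0.48545426,  0.19318082,  1.53259419, -0.0993054 ,
        1.13232021, -1.35119679])
[[256.52380678 216.68943064]
 [255.53421451 292.62646358]
 [257.13098633 115.38462826]]
```

View pics/wC.png

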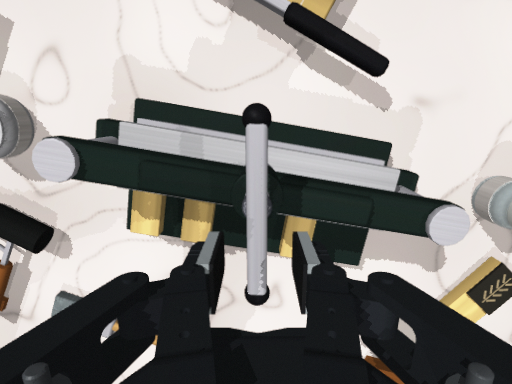

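The bar runs straight between the open fingers (balls at (257,117) and (257,294)), so I'll descend and grip.

Request:
send_rows --offset '[[0.1, -0.1, 3.3], [0, 0, 3.3], [0, 0, 0], [0, 0, 0], [0, 0, 0], [0, 0, 0], [0, 0, 0]]' --twist '[[0, 0, 0], [0, 0, 0], [0, 0, 0], [0, 0, 0], [0, 0, 0], [0, 0, 0], [0, 0, 0]]' --jaw '[-0.2, -0.2, -0.2, -1, -1, -1, -1]' --newtons 100

```text
time: 4.53
ee_pos: [0.6612, 0.177, 0.1775]
ee_rot: [-3.141, -0.003, 0.489]
ft_force: [-1.8, 1.5, 6.6]
finger_gap: 0.133
grasp_force: 100.7
```

Request:
send_rows --offset '[[0, 0, -0.07], [0, 0, -0.07], [0, 0, -0.07], [0, 0, -0.07], [0, 0, -0.07], [0, 0, -0.07], [0, 0, -0.07], [0, 0, -0.07], [0, 0, -0.07], [0, 0, 0]]' --twist '[[0, 0, -10], [0, 0, -10], [0, 0, -10], [0, 0, -10], [0, 0, -10], [0, 0, -10], [0, 0, -10], [0, 0, -10], [0, 0, -5], [0, 0, 0]]' --jaw '[-1, -1, -1, -1, -1, -1, -1, -1, -1, -1]'

```text
time: 5.78
ee_pos: [0.6595, 0.1777, 0.1834]
ee_rot: [3.142, -0.002, 1.974]
ft_force: [-7.8, 1.3, 7.6]
finger_gap: 0.134
grasp_force: 100.8
```

Request:
send_rows --offset '[[0, 0, 0], [0, 0, 0], [0, 0, -4], [0, 0, -4], [0, 0, -4], [0, 0, 0]]' --twist '[[0, 0, 0], [0, 0, 0], [0, 0, 0], [0, 0, 0], [0, 0, 0], [0, 0, 0]]' --jaw '[0, 0, 0, 0, 0, 0]'

```text
time: 6.52
ee_pos: [0.6627, 0.1766, 0.3062]
ee_rot: [3.133, 0.001, 1.971]
ft_force: [0.3, 0.3, -0.2]
finger_gap: 0.499
grasp_force: 0.0
```

```bash
python3 - <<'E'
from m import *
B=pickle.load(open('wB.pkl','rb'))
a,b=grab('scene','s1.png'),grab('side','d1.png');w=grab('wrist'); pickle.dump(w,open('wD.pkl','wb'))
cv2.imwrite('pics/wD.png',w['pixels'][:,:,::-1])
S=lambda *p:np.array(p)*.64
for n,p,q in [('nearL(+y,-x)',(318,315),(428,326)),('nearR',(194,370),(465,250)),('+x+y',(357,352),(493,344)),('+x-y',(222,417),(525,263)),('bottlecap',(136,370),(506,186)),('mug',(222,447),(430,206))]:
    print(n,np.round(tri([a,b],[S(*p),S(*q)]),3), np.round(onz(a,[S(*p)],.024),3), np.round(onz(b,[S(*q)],.024),3))
for n,d in (('scene',a),('side',b)):
  h=cv2.cvtColor(d['pixels'],cv2.COLOR_RGB2HSV); m=cv2.inRange(h,(5,110,50),(16,255,200))
  x0,y0=(115,190) if n=='scene' else (268,155)
  k=np.zeros_like(m); k[y0:y0+90,x0:x0+130 if n=='scene' else x0+75]=255
  c=max(blobs(cv2.morphologyEx(m&k,cv2.MORPH_CLOSE,np.ones((5,5)))),key=len)
  print(n,rect(onz(d,c,.024)),rect(onz(d,c,.0)))
E
```

```text
nearL(+y,-x) [ 0.432 -0.12   0.057] [[ 0.348 -0.141  0.024]] [[ 0.467 -0.096  0.024]]
nearR [ 0.494 -0.382  0.072] [[ 0.396 -0.413  0.024]] [[ 0.531 -0.38   0.024]]
+x+y [ 0.372 -0.12  -0.034] [[ 0.485 -0.109  0.024]] [[ 0.322 -0.126  0.024]]
+x-y [ 0.426 -0.422 -0.035] [[ 0.534 -0.392  0.024]] [[ 0.382 -0.415  0.024]]
bottlecap [ 0.495 -0.504  0.159] [[ 0.347 -0.517  0.024]] [[ 0.578 -0.708  0.024]]
mug [ 0.656 -0.409  0.093] [[ 0.6   -0.408  0.024]] [[ 0.707 -0.499  0.024]]
scene (array([ 442.3, -263. ]), array([283.2, 168.6]), -79.8) (array([ 418.5, -258.9]), array([290.5, 172.9]), -79.8)
side (array([ 427.9, -250.7]), array([301.6, 155.1]), -79.4) (array([ 439. , -275.5]), array([309. , 158.9]), -79.4)
```

View pics/wD.png

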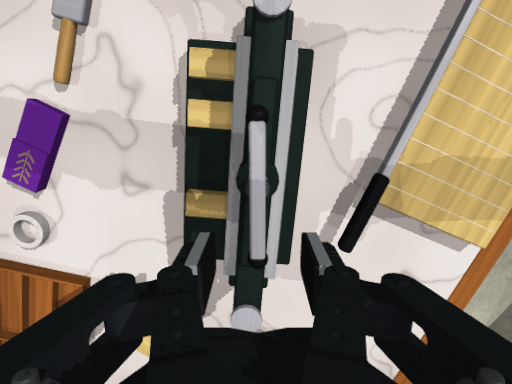

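Handle now lies along the beam and the three tabs sit at (210,62), (210,113) and (206,203). Next is the nearest tab, at press y −60.

Request:
send_rows --offset '[[-2.6, -3.9, 0], [-2.6, -3.9, 0], [0, 0, 0.5], [0, 0, 0.5], [0, 0, 0.5], [0, 0, 0.5], [0, 0, 0.5], [0, 0, 0.5], [0, 0, 0.5], [0, 0, 0.5], [0, 0, 0.5], [0, 0, 5], [0, 0, 5], [0, 0, 0], [0, 0, 0]]' --twist '[[0, 0, 0], [0, 0, 0], [0, 0, -10], [0, 0, -10], [0, 0, -10], [0, 0, -10], [0, 0, -10], [0, 0, -10], [0, 0, -10], [0, 0, -10], [0, 0, -5], [0, 0, 0], [0, 0, 0], [0, 0, 0], [0, 0, 0]]' --jaw '[0.1, 0.1, 0.1, 0.1, 0.1, 0.1, 0.1, 0.1, 0.1, 0.1, 0.1, 0.1, 0.1, 0.1, 0.1]' --newtons 60

```text
time: 8.55
ee_pos: [0.6096, 0.0983, 0.1577]
ee_rot: [3.141, 0.001, -2.827]
ft_force: [0.3, 0.5, 0.2]
finger_gap: 0.552
grasp_force: 0.0
```

```bash
python3 - <<'E'
from m import *
w=grab('wrist','wE.png'); s=manip.sense(); print(s['ee_pos'],np.degrees(s['ee_rot']),s['finger_gap'],s['joint_positions'][-1])
for c in blobs(ymask(w)):
    print(c.mean(0).round(),*rect(onz(w,c,.05)),*rect(onz(w,c,.02)))
E
```

```text
[0.61021522 0.09850232 0.15852326] [-1.79994547e+02  1.62555199e-01 -1.61999125e+02] 0.547812724653298 1.4336946602277443
[256. 202.] [617.7  99.9] [62.2 34. ] 18.0 [626.2 102.5] [69.7 38. ] 18.0
[457. 199.] [563.  265.1] [62.4 44.5] 18.2 [564.8 287.5] [69.9 49.8] 18.2
[392. 200.] [581.  210.4] [62.5 40. ] 18.1 [585.1 226.2] [70.  44.8] 18.1
[  6. 103.] [ 602.2 -113.5] [53.5 17.3] 6.5 [ 608.8 -136.6] [59.9 19.4] 6.5
```

View pics/wE.png

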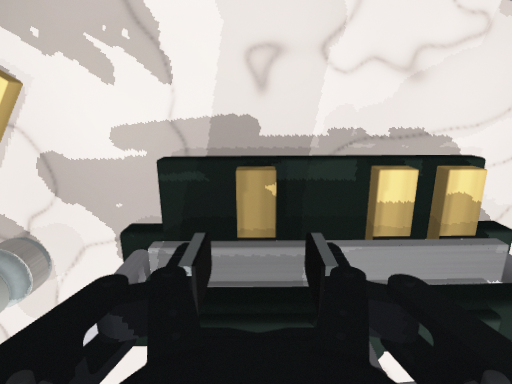

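The tab is centred between the fingers (256,202), at yaw 18°. The 34 mm width on the z=0.05 plane confirms its height. Descending to grip the upper part of the tab.

Request:
send_rows --offset '[[0, -0.1, 5], [0, 0, 5], [0, 0, 1.8], [0, 0, 0], [0, 0, 0], [0, 0, 0], [0, 0, 0], [0, 0, 0]]' --twist '[[0, 0, 0], [0, 0, 0], [0, 0, 0], [0, 0, 0], [0, 0, 0], [0, 0, 0], [0, 0, 0], [0, 0, 0]]' --jaw '[0.1, 0.1, 0.1, 0.1, -1, -1, -1, -1]' --newtons 60

```text
time: 9.6
ee_pos: [0.6111, 0.0976, 0.0413]
ee_rot: [-3.141, 0.004, -2.828]
ft_force: [-0.9, -0.7, 6.4]
finger_gap: 0.372
grasp_force: 60.3
```

Request:
send_rows --offset '[[0, 0, -0.1], [1, 0, 0], [2, 0, 0], [3, 0, 0], [3, 0, 0], [2, 0, -1], [0, 0, -2], [0, 0, 0]]' --twist '[[0, 0, 0], [0, 0, 0], [0, 0, 0], [0, 0, 0], [0, 0, 0], [0, 0, 0], [0, 0, 0], [0, 0, 0]]' --jaw '[-1, -1, -1, -1, -1, -1, -1, -1]'

```text
time: 10.6
ee_pos: [0.5048, 0.0628, 0.0706]
ee_rot: [-3.141, 0.002, -2.828]
ft_force: [0.4, 0.6, 0.3]
finger_gap: 0.377
grasp_force: 59.6
```

```bash
python3 - <<'E'
from m import *
a=grab('scene');b=grab('side');w=grab('wrist')
o=np.hstack([b['pixels'][150:330,100:330],a['pixels'][150:330,250:430],w['pixels'][180:360,130:400]])[:,:,::-1]
cv2.imwrite('pics/p1.png',o)
s=manip.sense(); print(s['ee_pos'],np.degrees(s['ee_rot']),s['finger_gap'],s['grasp_force'],s['ft_force'])
E
```

```text
[0.50415033 0.06285659 0.06900668] [ 1.79997513e+02 -4.93667927e-02 -1.62009067e+02] 0.37968655658464556 59.56686794757843 [ 0.86334288 -0.67556718 -0.63133738]
```

View pics/p1.png

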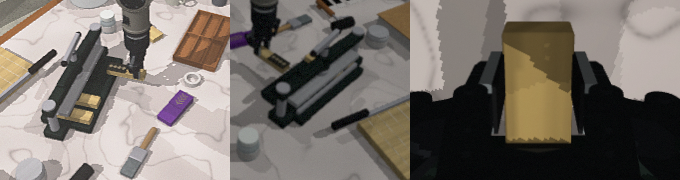

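The stamp is held level and its nose is clear of the platen. I'll refine the tray pose from view B, rectified onto the rim plane.

```bash
python3 - <<'E'
from m import *
B=pickle.load(open('wB.pkl','rb'))
def rectify(d,x0,x1,y0,y1,z,res=.0005):
    xs=np.arange(x0,x1,res); ys=np.arange(y1,y0,-res); X,Y=np.meshgrid(xs,ys)
    uv=proj(d,np.c_[X.ravel(),Y.ravel(),np.full(X.size,z)]).astype(np.float32).reshape(X.shape+(2,))
    return cv2.remap(d['pixels'],uv[:,:,0].copy(),uv[:,:,1].copy(),cv2.INTER_CUBIC)
im=rectify(B,.30,.70,-.40,-.10,.024)[:,:,::-1].copy()
T=np.array([.436,-.2588]);c,s=np.cos(np.radians(10.2)),np.sin(np.radians(10.2));Rm=np.array([[c,-s],[s,c]])
f=lambda P:np.int32((((np.array(P)@Rm.T+T)-[.30,-.10])*[1,-1])/.0005)
for pts in ([(-.077,-.142),(.077,-.142),(.077,.142),(-.077,.142)],[(.027,-.138),(.073,-.138),(.073,-.002),(.027,-.002)],[(-.023,.002),(.023,.002),(.023,.138),(-.023,.138)]):
    cv2.polylines(im,[f(pts)],True,(0,255,0),1)
cv2.imwrite('pics/tray.png',im)
E
```

```text
(no output)
```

View pics/tray.png

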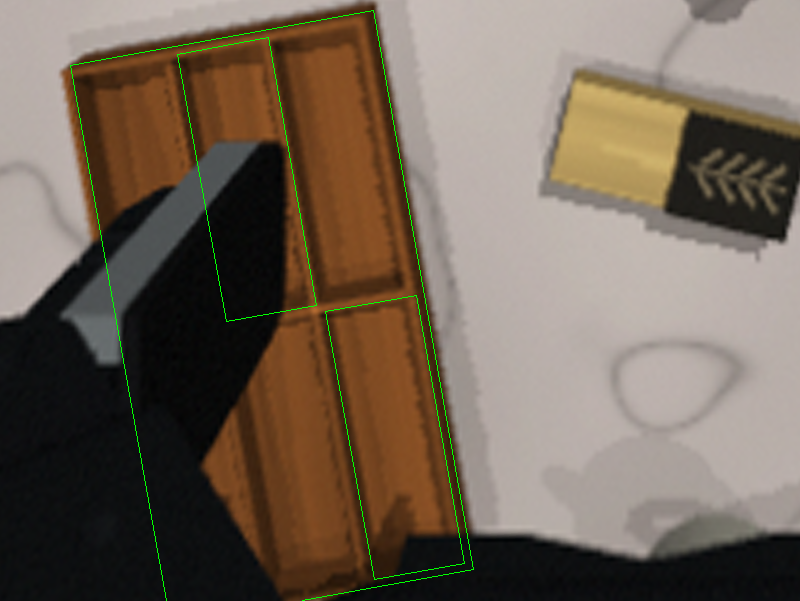

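The rim outline fits to within 1–2 mm; the tray centre is about 1.5 mm further −x. Now carrying the first stamp to cell (50,−70).

Request:
send_rows --offset '[[0, 0, 0], [0, 0, 0], [0, 0, 0], [0, 0, 0], [0, 0, 0], [0, 0, 0], [0, 0, 0], [0, 0, 0], [0, 0, 0], [0, 0, 0], [-5.6, -1.3, 0], [-5.6, -1.3, 0], [-5.6, -1.3, 0], [-5.6, -1.3, 0], [-5.6, -1.3, 0], [-5.6, -1.3, 0], [0, 0, 0], [0, 0, 0]]' --twist '[[0, 0, 10], [0, 0, 10], [0, 0, 10], [0, 0, 10], [0, 0, 10], [0, 0, 10], [0, 0, 10], [0, 0, 10], [0, 0, 10], [0, 0, 7.8], [0, 0, 0], [0, 0, 0], [0, 0, 0], [0, 0, 0], [0, 0, 0], [0, 0, 0], [0, 0, 0], [0, 0, 0]]' --jaw '[-1, -1, -1, -1, -1, -1, -1, -1, -1, -1, -1, -1, -1, -1, -1, -1, -1, -1]'

```text
time: 13.0
ee_pos: [0.4869, -0.2806, 0.0686]
ee_rot: [-3.14, -0.001, 1.749]
ft_force: [-0.1, 1.0, -1.2]
finger_gap: 0.374
grasp_force: 59.6
```

Request:
send_rows --offset '[[-0.1, 0, 2], [0, 0, 1.5], [0, 0, 0.6], [0, 0, 0.3], [0, 0, 0], [0, 0, 0]]' --twist '[[0, 0, 0], [0, 0, 0], [0, 0, 0], [0, 0, 0], [0, 0, 0], [0, 0, 0]]' --jaw '[-1, -1, -1, -1, -1, -1]'

```text
time: 13.75
ee_pos: [0.4879, -0.2826, 0.0261]
ee_rot: [3.141, 0.0, 1.749]
ft_force: [0.1, 0.4, -0.1]
finger_gap: 0.374
grasp_force: 59.6
```

Request:
send_rows --offset '[[0, 0, 0.3], [0, 0, 0.2], [0, 0, 0]]' --twist '[[0, 0, 0], [0, 0, 0], [0, 0, 0]]' --jaw '[-1, -1, -1]'

```text
time: 14.12
ee_pos: [0.4883, -0.2828, 0.023]
ee_rot: [3.14, 0.001, 1.748]
ft_force: [-7.0, 3.4, 23.0]
finger_gap: 0.379
grasp_force: 74.8
```

Request:
send_rows --offset '[[0, 0, -0.25], [0, 0, 0], [0, 0, 0], [0, 0, 0], [0, 0, 0], [0, 0, -4], [0, 0, -4]]' --twist '[[0, 0, 0], [0, 0, 0], [0, 0, 0], [0, 0, 0], [0, 0, 0], [0, 0, 0], [0, 0, 0]]' --jaw '[-1, -1, 0, 0, 0, 0, 0]'

```text
time: 15.0
ee_pos: [0.4871, -0.2822, 0.1035]
ee_rot: [-3.14, -0.001, 1.749]
ft_force: [-0.3, -0.6, 0.3]
finger_gap: 0.504
grasp_force: 0.0
```

```bash
cat >> m.py <<'E'
def rectify(d,x0,x1,y0,y1,z,res=.0005):
    xs=np.arange(x0,x1,res); ys=np.arange(y1,y0,-res); X,Y=np.meshgrid(xs,ys)
    uv=proj(d,np.c_[X.ravel(),Y.ravel(),np.full(X.size,z)]).astype(np.float32).reshape(X.shape+(2,))
    return cv2.remap(d['pixels'],uv[:,:,0].copy(),uv[:,:,1].copy(),cv2.INTER_CUBIC)
E
python3 - <<'E'
from m import *
a=grab('scene');w=grab('wrist');b=grab('side')
for n,d in (('scene',a),('side',b),('w',w)):
  for c in blobs(ymask(d,(18,70,70)),60):
    P=onz(d,c,.024); m=P.mean(0)
    if abs(m[0]-.44)<.15 and abs(m[1]+.26)<.17: print(n,c.mean(0).round(),m.round(3),*rect(P),*rect(onz(d,c,.030)))
cv2.imwrite('pics/p2.png',np.hstack([cv2.resize(a['pixels'][170:300,90:260],None,fx=2.2,fy=2.2),cv2.resize(b['pixels'][140:270,250:420],None,fx=2.2,fy=2.2)])[:,:,::-1])
E
```

```text
scene [172. 245.] [ 0.49  -0.291  0.024] [ 489.4 -289.7] [60.3 40.5] -75.6 [ 495.  -290.5] [59.9 40.2] -75.6
side [296. 177.] [ 0.486 -0.285  0.024] [ 487.3 -286.1] [68.2 38.1] -78.8 [ 484.2 -279.6] [67.7 37.8] -78.8
w [255. 303.] [ 0.504 -0.373  0.024] [ 503.8 -373.5] [11.  10.4] 58.9 [ 503.1 -369.4] [10.7 10.1] 58.9
w [255. 281.] [ 0.5   -0.352  0.024] [ 500.  -352.4] [26.4 12.7] -80.0 [ 499.4 -348.8] [25.7 12.3] -80.0
w [255. 258.] [ 0.496 -0.331  0.024] [ 496.4 -331.4] [11.1 10.3] -37.5 [ 495.9 -328.5] [10.8 10. ] -37.5
w [254. 206.] [ 0.489 -0.288  0.024] [ 488.8 -289. ] [62.8 33.8] -79.9 [ 488.5 -287.2] [61.1 32.9] -79.9
```

View pics/p2.png

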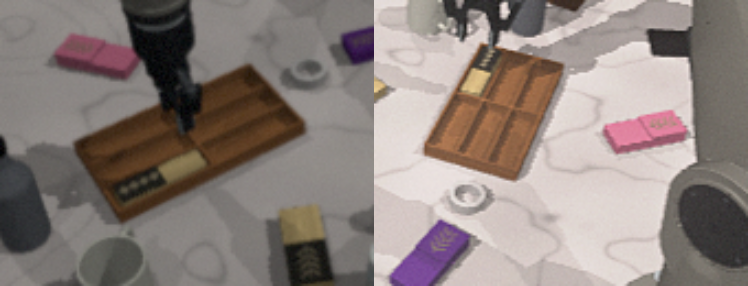

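First stamp lies flat in its cell in both views (scene crop (165,175), side crop (482,75)). Now the second, at press y 60.

Request:
send_rows --offset '[[5.23, 1.92, -0.7], [5.23, 1.92, -0.7], [5.23, 1.92, -0.7], [5.23, 1.92, -0.7], [5.23, 1.92, -0.7], [5.23, 1.92, -0.7], [5.23, 1.92, -0.7], [5.23, 1.92, -0.7], [5.23, 1.92, -0.7], [0, 0, 0], [0, 0, 0], [0, 0, 0], [0, 0, 0], [0, 0, 0], [0, 0, 0], [0, 0, 0], [0, 0, 0], [0, 0, 0], [0, 0, 0], [0, 0, 0]]' --twist '[[0, 0, 0], [0, 0, 0], [0, 0, 0], [0, 0, 0], [0, 0, 0], [0, 0, 0], [0, 0, 0], [0, 0, 0], [0, 0, 0], [0, 0, -10], [0, 0, -10], [0, 0, -10], [0, 0, -10], [0, 0, -10], [0, 0, -10], [0, 0, -10], [0, 0, -10], [0, 0, -10], [0, 0, -8], [0, 0, 0]]' --jaw '[0, 0, 0, 0, 0, 0, 0, 0, 0, 0.04, 0.04, 0.04, 0.04, 0.04, 0.04, 0.04, 0.04, 0.04, 0.04, 0.04]'

```text
time: 17.65
ee_pos: [0.5736, 0.2111, 0.1647]
ee_rot: [3.141, -0.002, -2.825]
ft_force: [0.0, -0.1, -0.0]
finger_gap: 0.521
grasp_force: 0.0
```

```bash
cat > near.py <<'E'
from m import *
w=grab('wrist'); s=manip.sense(); e=s['ee_pos']; print(e.round(4),np.degrees(s['ee_rot']).round(1),s['finger_gap'],'t',s['time'])
x=R.from_euler('xyz',s['ee_rot']).as_matrix()
for c in blobs(ymask(w)):
    r=rect(onz(w,c,.05)); v=np.r_[r[0]/1000,.05]-e
    print(c.mean(0).round(),*r,'tool cm',((x.T@v)*100).round(2))
E
python3 near.py
```

```text
[0.5738 0.2112 0.165 ] [ 1.80e+02 -1.00e-01 -1.62e+02] 0.519153176820351 t 17.7
[325. 198.] [561.3 269.1] [61.9 36.1] 18.3 tool cm [-0.63  5.89 11.5 ]
[258. 199.] [579.9 213.6] [62.6 34. ] 18.1 tool cm [-0.68  0.04 11.49]
```

Request:
send_rows --offset '[[0, 0, 5], [0, 0, 5], [0, 0, 2.4], [0, 0, 0], [0, 0, 0], [0, 0, 0], [0, 0, 0], [0, 0, -0.1], [1, 0, 0], [2, 0, 0], [3, 0, 0], [3, 0, 0], [2, 0, -1], [0, 0, -2], [0, 0, 0]]' --twist '[[0, 0, 0], [0, 0, 0], [0, 0, 0], [0, 0, 0], [0, 0, 0], [0, 0, 0], [0, 0, 0], [0, 0, 0], [0, 0, 0], [0, 0, 0], [0, 0, 0], [0, 0, 0], [0, 0, 0], [0, 0, 0], [0, 0, 0]]' --jaw '[0.04, 0.04, 0.04, 0.04, -1, -1, -1, -1, -1, -1, -1, -1, -1, -1, -1]'

```text
time: 19.58
ee_pos: [0.4707, 0.1774, 0.0745]
ee_rot: [3.142, 0.004, -2.824]
ft_force: [0.5, 0.1, -1.7]
finger_gap: 0.377
grasp_force: 59.6
```

```bash
python3 near.py
```

```text
[0.4704 0.1772 0.0736] [ 1.800e+02  1.000e-01 -1.618e+02] 0.3734610149850819 t 19.625
[258. 259.] [490.5 184.4] [79.  41.3] 18.2 tool cm [-2.13  0.06  2.37]
[361.  77.] [374.1 204.2] [68.6 16. ] -83.6 tool cm [8.31 5.57 2.34]
```

Request:
send_rows --offset '[[0, 0, 0], [0, 0, 0], [0, 0, 0], [0, 0, 0], [0, 0, 0], [0, 0, 0], [0, 0, 0], [0, 0, 0], [0, 0, 0], [0, 0, 0], [-5.05, -1, 0], [-5.05, -1, 0], [-5.05, -1, 0], [-5.05, -1, 0], [-5.05, -1, 0], [-5.05, -2.76, 0], [-5.05, -2.76, 0], [-5.05, -2.76, 0], [-5.05, -2.76, 0], [0, 0, 0]]' --twist '[[0, 0, 10], [0, 0, 10], [0, 0, 10], [0, 0, 10], [0, 0, 10], [0, 0, 10], [0, 0, 10], [0, 0, 10], [0, 0, 10], [0, 0, 8], [0, 0, 0], [0, 0, 0], [0, 0, 0], [0, 0, 0], [0, 0, 0], [0, 0, 0], [0, 0, 0], [0, 0, 0], [0, 0, 0], [0, 0, 0]]' --jaw '[-1, -1, -1, -1, -1, -1, -1, -1, -1, -1, -1, -1, -1, -1, -1, -1, -1, -1, -1, -1]'

```text
time: 22.12
ee_pos: [0.3896, -0.3037, 0.0725]
ee_rot: [-3.14, 0.002, 1.74]
ft_force: [0.3, 0.5, -0.8]
finger_gap: 0.376
grasp_force: 59.7
```

Request:
send_rows --offset '[[0, 0, 1], [0, 0, 0], [0, 0, 0]]' --twist '[[0, 0, -0.4], [0, 0, 0], [0, 0, 0]]' --jaw '[-1, -1, -1]'

```text
time: 22.5
ee_pos: [0.3928, -0.2973, 0.0627]
ee_rot: [-3.141, -0.001, 1.758]
ft_force: [-0.4, 0.0, -1.2]
finger_gap: 0.373
grasp_force: 59.7
```

Request:
send_rows --offset '[[-0.1, 0, 1.5], [0, 0, 1.5], [0, 0, 0.7], [0, 0, 0], [0, 0, 0]]' --twist '[[0, 0, 0], [0, 0, 0], [0, 0, 0], [0, 0, 0], [0, 0, 0]]' --jaw '[-1, -1, -1, -1, -1]'

```text
time: 23.12
ee_pos: [0.3927, -0.2998, 0.0262]
ee_rot: [3.141, 0.0, 1.756]
ft_force: [-0.1, -0.2, -0.9]
finger_gap: 0.372
grasp_force: 59.7
```

Request:
send_rows --offset '[[0, 0, 0], [0, 0, 0], [0, 0, 0], [0, 0, -4], [0, 0, -4], [0, 0, 0]]' --twist '[[0, 0, 0], [0, 0, 0], [0, 0, 0], [0, 0, 0], [0, 0, 0], [0, 0, 0]]' --jaw '[0, 0, 0, 0, 0, 0]'

```text
time: 23.88
ee_pos: [0.3944, -0.3009, 0.1089]
ee_rot: [3.137, 0.004, 1.756]
ft_force: [0.3, 0.1, -1.8]
finger_gap: 0.498
grasp_force: 0.0
```

```bash
cat > cells.py <<'E'
from m import *
T=np.array([.4345,-.2588]);c,s=np.cos(np.radians(10.2)),np.sin(np.radians(10.2));Rm=np.array([[c,-s],[s,c]])
s=manip.sense();print(s['ee_pos'].round(4),'t',s['time'])
for n in ('scene','side','wrist'):
  d=grab(n)
  for k in blobs(ymask(d,(18,70,70)),60):
    P=onz(d,k,.024); r=rect(P); m=r[0]/1000
    if abs(m[0]-.44)<.15 and abs(m[1]+.26)<.17: print(n,k.mean(0).round(),*r,'tray mm',(((m-T)@Rm)*1000).round(1))
E
python3 cells.py
```

```text
[ 0.3944 -0.3009  0.1089] t 23.875
scene [172. 245.] [ 491.  -289.7] [60.2 38.9] -78.2 tray mm [ 50.1 -40.4]
scene [158. 226.] [ 394.7 -305.4] [61.9 37.7] -79.3 tray mm [-47.4 -38.8]
side [320. 184.] [ 392.4 -302.9] [66.8 34.5] -78.0 tray mm [-49.2 -35.9]
side [296. 177.] [ 485.8 -286.3] [68.  38.2] -78.0 tray mm [ 45.6 -36.1]
wrist [268. 304.] [ 417.1 -385.4] [7.8 7.6] -79.4 tray mm [ -39.5 -121.5]
wrist [268. 291.] [ 414.7 -373.1] [7.6 7.5] -79.2 tray mm [ -39.7 -109. ]
wrist [248. 291.] [ 398.7 -376.1] [8.4 7.6] 10.6 tray mm [ -56.  -109.1]
wrist [268. 277.] [ 412.2 -360.3] [7.4 7.4] 10.6 tray mm [-39.9 -95.9]
wrist [248. 277.] [ 396.5 -363.7] [8.3 8.2] -79.7 tray mm [-56.  -96.5]
wrist [375. 278.] [ 499.1 -344.4] [10.6  9.3] 10.1 tray mm [ 48.4 -95.7]
wrist [268. 263.] [ 410.2 -348.2] [8.1 8.1] 10.8 tray mm [-39.7 -83.7]
wrist [248. 263.] [ 394.2 -351.2] [8.1 8.1] 10.6 tray mm [-56.  -83.8]
wrist [378. 262.] [ 498.3 -330.8] [10.7 10.3] -34.2 tray mm [ 50.  -82.2]
wrist [374. 217.] [ 486.8 -297.2] [78.9 39.2] -79.8 tray mm [ 44.7 -47.1]
wrist [258. 209.] [ 393.8 -304.8] [62.2 34.1] -79.4 tray mm [-48.2 -38.1]
```

Request:
send_rows --offset '[[5.31, 2.59, -0.6], [5.31, 2.59, -0.6], [5.31, 2.59, -0.6], [5.31, 2.59, -0.6], [5.31, 2.59, -0.6], [5.31, 2.59, -0.6], [5.31, 2.59, -0.6], [5.31, 2.59, -0.6], [5.31, 2.59, -0.6], [5.31, 2.59, -0.6], [0, 0, 0], [0, 0, 0], [0, 0, 0], [0, 0, 0], [0, 0, 0], [0, 0, 0], [0, 0, 0], [0, 0, 0], [0, 0, 0], [0, 0, 0]]' --twist '[[0, 0, 0], [0, 0, 0], [0, 0, 0], [0, 0, 0], [0, 0, 0], [0, 0, 0], [0, 0, 0], [0, 0, 0], [0, 0, 0], [0, 0, 0], [0, 0, -10], [0, 0, -10], [0, 0, -10], [0, 0, -10], [0, 0, -10], [0, 0, -10], [0, 0, -10], [0, 0, -10], [0, 0, -10], [0, 0, -7.6]]' --jaw '[0, 0, 0, 0, 0, 0, 0, 0, 0, 0.04, 0.04, 0.04, 0.04, 0.04, 0.04, 0.04, 0.04, 0.04, 0.04, 0.04]'

```text
time: 26.52
ee_pos: [0.5486, 0.2695, 0.1641]
ee_rot: [3.141, -0.003, -2.819]
ft_force: [-0.5, 0.6, -1.1]
finger_gap: 0.519
grasp_force: 0.0
```

Request:
send_rows --offset '[[0, 0, 0], [0, 0, 0]]' --twist '[[0, 0, 0], [0, 0, 0]]' --jaw '[0.04, 0.04]'

```text
time: 26.78
ee_pos: [0.5491, 0.2697, 0.1651]
ee_rot: [3.142, -0.002, -2.826]
ft_force: [0.2, -0.2, -0.3]
finger_gap: 0.52
grasp_force: 0.0
```

```bash
python3 near.py
```

```text
[0.5492 0.2698 0.1654] [-1.800e+02 -1.000e-01 -1.619e+02] 0.5199007472788891 t 26.825
[506. 322.] [602.3 550.4] [48.7 16.9] 31.8 tool cm [-13.77  25.02  11.53]
[254. 203.] [560.4 270.4] [62.6 33.8] 18.5 tool cm [-1.1  -0.29 11.54]
[491.  33.] [368.9 404.5] [53.7 19.2] -0.4 tool cm [12.95 18.4  11.56]
```

Request:
send_rows --offset '[[-0.4, -0.29, 5], [0, 0, 5], [0, 0, 2.4], [0, 0, 0], [0, 0, 0], [0, 0, 0], [0, 0, 0], [0, 0, -0.1], [1, 0, 0], [2, 0, 0], [3, 0, 0], [3, 0, 0], [2, 0, -1], [0, 0, -2], [0, 0, 0]]' --twist '[[0, 0, 0], [0, 0, 0], [0, 0, 0], [0, 0, 0], [0, 0, 0], [0, 0, 0], [0, 0, 0], [0, 0, 0], [0, 0, 0], [0, 0, 0], [0, 0, 0], [0, 0, 0], [0, 0, 0], [0, 0, 0], [0, 0, 0]]' --jaw '[0.04, 0.04, 0.04, 0.04, -1, -1, -1, -1, -1, -1, -1, -1, -1, -1, -1]'

```text
time: 28.7
ee_pos: [0.4504, 0.2345, 0.0744]
ee_rot: [3.141, 0.003, -2.824]
ft_force: [0.1, -0.4, -0.5]
finger_gap: 0.377
grasp_force: 59.5
```

```bash
python3 near.py
```

```text
[0.4501 0.2342 0.0736] [ 1.800e+02  1.000e-01 -1.618e+02] 0.3703492480938204 t 28.75
[259. 259.] [471.1 241.8] [79.9 41.2] 18.1 tool cm [-2.23  0.07  2.36]
[264.  78.] [370.4 213.3] [68.1 16. ] -83.5 tool cm [8.23 0.5  2.34]
```

Request:
send_rows --offset '[[0, 0, 0], [0, 0, 0], [0, 0, 0], [0, 0, 0], [0, 0, 0], [0, 0, 0], [0, 0, 0], [0, 0, 0], [0, 0, 0], [0, 0, 0], [-5.35, -0.78, 0], [-5.35, -0.78, 0], [-5.35, -0.78, 0], [-5.35, -0.78, 0], [-5.35, -0.78, 0], [-5.35, -0.78, 0], [-5.35, -0.78, 0], [0, 0, 1], [0, 0, 0], [0, 0, 0]]' --twist '[[0, 0, 10], [0, 0, 10], [0, 0, 10], [0, 0, 10], [0, 0, 10], [0, 0, 10], [0, 0, 10], [0, 0, 10], [0, 0, 10], [0, 0, 8], [0, 0, 0], [0, 0, 0], [0, 0, 0], [0, 0, 0], [0, 0, 0], [0, 0, 0], [0, 0, 0], [0, 0, 0], [0, 0, 0], [0, 0, 0]]' --jaw '[-1, -1, -1, -1, -1, -1, -1, -1, -1, -1, -1, -1, -1, -1, -1, -1, -1, -1, -1, -1]'

```text
time: 31.25
ee_pos: [0.4622, -0.1426, 0.0627]
ee_rot: [-3.141, -0.001, 1.751]
ft_force: [0.4, -0.4, -0.7]
finger_gap: 0.375
grasp_force: 59.6
```

Request:
send_rows --offset '[[-0.1, 0, 1.5], [0, 0, 1.5], [0, 0, 0.7], [0, 0, 0], [0, 0, 0], [0, 0, 0], [0, 0, 0], [0, 0, 0], [0, 0, -4], [0, 0, -4], [0, 0, 0]]' --twist '[[0, 0, 0], [0, 0, 0], [0, 0, 0], [0, 0, 0], [0, 0, 0], [0, 0, 0], [0, 0, 0], [0, 0, 0], [0, 0, 0], [0, 0, 0], [0, 0, 0]]' --jaw '[-1, -1, -1, -1, -1, 0, 0, 0, 0, 0, 0]'

```text
time: 32.62
ee_pos: [0.4646, -0.1457, 0.1089]
ee_rot: [3.136, 0.002, 1.749]
ft_force: [-0.3, 0.5, -0.6]
finger_gap: 0.499
grasp_force: 0.0
```

```bash
python3 cells.py|grep -v ' 8\.\| 7\.'
```

```text
[ 0.4646 -0.1457  0.1089] t 32.625
scene [172. 245.] [ 490.3 -289.9] [60.8 39.6] -81.0 tray mm [ 49.4 -40.5]
scene [159. 226.] [ 394.  -305.6] [57.6 35. ] -77.0 tray mm [-48.1 -38.9]
scene [213. 225.] [ 465.5 -151.8] [59.9 39.8] -80.5 tray mm [49.5 99.8]
side [283. 200.] [ 463.2 -149.7] [65.4 37.4] -78.7 tray mm [ 47.6 102.3]
side [321. 184.] [ 391.7 -303.7] [65.8 36.3] -79.0 tray mm [-50.1 -36.6]
wrist [143. 352.] [ 384.4 -301. ] [37.9 13.8] -89.7 tray mm [-56.8 -32.7]
wrist [258. 307.] [ 478.9 -235.4] [23.8  3.9] 10.2 tray mm [47.8 15.2]
wrist [258. 296.] [ 477.  -224.9] [23.5  3.8] 10.2 tray mm [47.8 25.8]
wrist [258. 285.] [ 475.2 -214.7] [23.3  3.8] 10.2 tray mm [47.9 36.2]
wrist [258. 274.] [ 473.8 -204.6] [23.8  3.7] 10.2 tray mm [48.3 46.4]
wrist [258. 263.] [ 472.  -194.7] [23.6  3.6] 10.2 tray mm [48.3 56.4]
wrist [259. 210.] [ 464.5 -151. ] [62.3 33.8] -79.8 tray mm [ 48.6 100.8]
```

All three stamps lie in their cells: tray coordinates (49,101), (−48,−38) and (49,−40) for the tab centres, square and at the right height. Next, the wide stamp.

Request:
send_rows --offset '[[-1.4, 4.4, -1.7], [-1.4, 4.4, -1.7], [-1.3, 4.4, -1.6], [0, 0, 0], [0, 0, 0], [0, 0, 0], [0, 0, 0], [0, 0, 0], [0, 0, 0], [0, 0, 0], [0, 0, 0], [0, 0, 0]]' --twist '[[0, 0, 0], [0, 0, 0], [0, 0, 0], [0, 0, -10], [0, 0, -10], [0, 0, -10], [0, 0, -10], [0, 0, -10], [0, 0, -10], [0, 0, -6], [0, 0, 0], [0, 0, 0]]' --jaw '[0, 0, 0, 0.5, 0.5, 0.5, 0.5, 0.5, 0.5, 0.5, 0.5, 0.5]'

```text
time: 34.28
ee_pos: [0.5991, -0.162, 0.1551]
ee_rot: [3.141, -0.002, 2.899]
ft_force: [0.5, -0.1, -0.0]
finger_gap: 0.751
grasp_force: 0.0
```

```bash
sed 's/\.05)/.02)/g;s/,\.05\]/,.02]/g' near.py > nearw.py; python3 nearw.py; python3 - <<'E'
from m import *
for n in ('scene','side'):
  d=grab(n)
  for k in blobs(ymask(d,(18,70,70)),60):
    r=rect(onz(d,k,.02))
    if np.hypot(*(r[0]-[620,-170]))<120: print(n,*r)
E
```

```text
[ 0.5993 -0.162   0.1554] [ 1.800e+02 -1.000e-01  1.661e+02] 0.7515459463432107 t 34.325
[250. 236.] [ 646.2 -181.1] [60.  51.6] -13.7 tool cm [-5.03 -0.73 13.53]
[ 88. 101.] [ 488.4 -289.8] [65.  35.2] -79.4 tool cm [  7.68 -15.07  13.55]
[45. 60.] [ 445.1 -317.3] [100.   35.2] -79.6 tool cm [ 11.22 -18.78  13.55]
[229.  31.] [ 464.  -152.3] [61.2 34.5] -80.3 tool cm [13.35 -2.31 13.55]
[149.  52.] [ 454.6 -236.4] [244.7  99.4] -79.7 tool cm [ 12.24 -10.7   13.55]
[36. 20.] [ 414.4 -308.2] [76.5  4.1] -79.9 tool cm [ 14.42 -18.63  13.55]
[24.  9.] [ 408.5 -312.3] [50.3 22.5] 74.0 tool cm [ 14.9  -19.17  13.55]
scene [ 646.6 -182.3] [56.8 51.6] -14.2
side [ 643.3 -172.6] [75.5 64. ] -14.3
```

```bash
python3 - <<'E'
from m import *
d=grab('wrist');a=grab('scene')
ax=np.array([np.cos(np.radians(-13.7)),np.sin(np.radians(-13.7)),0])
for k in (-.05,0,.045,.06,.075,.085,.1):
    P=np.array([.6462,-.1811,.022])+ax*k
    for q in (d,a):
        u,v=proj(q,P)[0].astype(int); print(k,(u,v),q['pixels'][v,u] if 0<=v<384 else None,end=' ')
    print()
E
python3 nearw.py|head -2
```

```text
-0.05 (np.int64(249), np.int64(187)) [184 174 169] -0.05 (np.int64(223), np.int64(257)) [144 139 136] 
0 (np.int64(249), np.int64(237)) [196 167 101] 0 (np.int64(226), np.int64(270)) [145 127  87] 
0.045 (np.int64(250), np.int64(278)) [111  98  73] 0.045 (np.int64(229), np.int64(283)) [64 59 47] 
0.06 (np.int64(250), np.int64(291)) [110  97  73] 0.06 (np.int64(229), np.int64(288)) [52 49 39] 
0.075 (np.int64(250), np.int64(304)) [104  93  69] 0.075 (np.int64(230), np.int64(292)) [57 51 44] 
0.085 (np.int64(250), np.int64(312)) [105  94  70] 0.085 (np.int64(231), np.int64(295)) [51 47 39] 
0.1 (np.int64(250), np.int64(324)) [180 170 166] 0.1 (np.int64(232), np.int64(300)) [89 79 54] 
[ 0.5996 -0.162   0.1561] [-180.     0.   166.2] 0.7503137445758193 t 34.575
[250. 235.] [ 646.3 -181. ] [59.9 51.8] -13.8 tool cm [-4.98 -0.73 13.61]
```

The wide stamp has been knocked about 35 mm along; the tab centre is now at (0.646, −0.181), yaw −13.8°, and it is at rest. Gripping it there.

Request:
send_rows --offset '[[-4.3, -0.73, 4], [0, 0, 5], [0, 0, 4], [0, 0, 1.6], [0, 0, 0], [0, 0, 0], [0, 0, 0], [0, 0, 0], [0, 0, 0]]' --twist '[[0, 0, 0], [0, 0, 0], [0, 0, 0], [0, 0, 0], [0, 0, 0], [0, 0, 0], [0, 0, 0], [0, 0, 0], [0, 0, 0]]' --jaw '[0.5, 0.5, 0.5, 0.5, 0.5, -1, -1, -1, -1]' --newtons 80

```text
time: 35.7
ee_pos: [0.6413, -0.1797, 0.0126]
ee_rot: [3.141, 0.004, 2.901]
ft_force: [-0.8, 0.3, 7.3]
finger_gap: 0.575
grasp_force: 83.3
```

Request:
send_rows --offset '[[0, 0, -3], [0, 0, -3], [4.1, 0, 0], [4.1, 0, 0], [4.1, 0, 0], [4, 0, 0], [1.03, 4.2, 0], [1.03, 4.2, 0], [1.03, 4.2, 0], [1.03, 4.2, 0], [1.03, 4.2, 0], [1.03, 4.2, 0], [0, 0, 0], [0, 0, 0], [0, 0, 0], [0, 0, 0], [0, 0, 0], [0, 0, 0]]' --twist '[[0, 0, 0], [0, 0, 0], [0, 0, 0], [0, 0, 0], [0, 0, 0], [0, 0, 0], [0, 0, 0], [0, 0, 0], [0, 0, 0], [0, 0, 0], [0, 0, 0], [0, 0, 0], [0, 0, -10], [0, 0, -10], [0, 0, -10], [0, 0, -2.1], [0, 0, 0], [0, 0, 0]]' --jaw '[-1, -1, -1, -1, -1, -1, -1, -1, -1, -1, -1, -1, -1, -1, -1, -1, -1, -1]'

```text
time: 37.95
ee_pos: [0.4815, 0.1189, 0.0703]
ee_rot: [-3.141, 0.0, -2.824]
ft_force: [0.7, 0.3, -0.5]
finger_gap: 0.568
grasp_force: 82.8
```

```bash
python3 - <<'E'
from m import *
s=manip.sense(); print(s['ee_pos'].round(4),np.degrees(s['ee_rot']).round(2),s['finger_gap'],s['grasp_force'])
a=grab('scene');b=grab('side');w=grab('wrist')
for n,d in (('scene',a),('side',b),('wrist',w)):
  for k in blobs(ymask(d,(18,70,70)),60):
    r=rect(onz(d,k,s['ee_pos'][2]+.0075))
    if np.hypot(*(r[0]-[500,120]))<100: print(n,k.mean(0).round(),*r)
cv2.imwrite('pics/p3.png',np.hstack([cv2.resize(a['pixels'][150:300,200:400],None,fx=1.9,fy=1.9),cv2.resize(b['pixels'][150:300,120:320],None,fx=1.9,fy=1.9)])[:,:,::-1])
E
```

```text
[0.4815 0.1189 0.0703] [-1.7999e+02  2.0000e-02 -1.6182e+02] 0.5680817089748439 82.75033593177795
scene [296. 193.] [495.5 125.4] [83.8 39.8] -34.9
side [214. 241.] [521.2 163.1] [82.7 24.6] 18.9
side [238. 239.] [462.9 120.8] [63.7 24.3] -55.2
wrist [256. 256.] [485.2 120.6] [64.2 51.3] 18.1
```

View pics/p3.png

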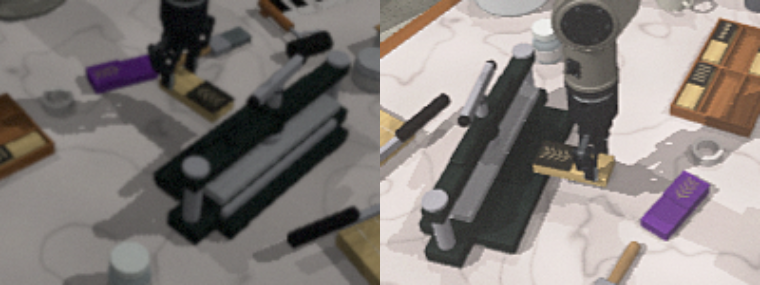

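The stamp is held level, lino end toward the press, and lined up with the middle. I'll lower it and slide it in.

Request:
send_rows --offset '[[0, -0.1, 1.3], [0, 0, 1.3], [0, 0, 0], [-2.5, 0, 0], [-2.5, 0, 0], [-2.5, 0, 0], [-2, 0, 0], [-1.3, 0, 0], [0, 0, 0], [0, 0, 0]]' --twist '[[0, 0, 0], [0, 0, 0], [0, 0, 0], [0, 0, 0], [0, 0, 0], [0, 0, 0], [0, 0, 0], [0, 0, 0], [0, 0, 0], [0, 0, 0]]' --jaw '[-1, -1, -1, -1, -1, -1, -1, -1, -1, -1]'

```text
time: 39.35
ee_pos: [0.5833, 0.1515, 0.0438]
ee_rot: [-3.141, -0.001, -2.822]
ft_force: [-0.6, -0.1, -1.5]
finger_gap: 0.567
grasp_force: 82.7
```

Request:
send_rows --offset '[[0, 0, 0.1], [-0.3, 0, 0], [-0.3, 0, 0], [-0.1, 0, 0], [-0.1, 0, 0], [0, 0, 0]]' --twist '[[0, 0, 0], [0, 0, 0], [0, 0, 0], [0, 0, 0], [0, 0, 0], [0, 0, 0]]' --jaw '[-1, -1, -1, -1, -1, -1]'

```text
time: 40.1
ee_pos: [0.592, 0.1544, 0.0431]
ee_rot: [3.142, 0.0, -2.822]
ft_force: [0.3, -0.2, -0.7]
finger_gap: 0.571
grasp_force: 82.8
```

Request:
send_rows --offset '[[-0.1, 0, 0], [-0.1, 0, 0], [-0.1, 0, 0], [0, 0, 0]]' --twist '[[0, 0, 0], [0, 0, 0], [0, 0, 0], [0, 0, 0]]' --jaw '[-1, -1, -1, -1]'

```text
time: 40.6
ee_pos: [0.5937, 0.1548, 0.0427]
ee_rot: [-3.141, -0.002, -2.822]
ft_force: [-3.9, -2.1, 0.1]
finger_gap: 0.566
grasp_force: 82.9
```

Request:
send_rows --offset '[[-0.1, 0, 0.05], [-0.1, 0, 0.05], [0, 0, 0]]' --twist '[[0, 0, 0], [0, 0, 0], [0, 0, 0]]' --jaw '[-1, -1, -1]'

```text
time: 40.98
ee_pos: [0.5937, 0.1549, 0.0425]
ee_rot: [-3.14, -0.006, -2.822]
ft_force: [-12.8, -4.3, 14.4]
finger_gap: 0.571
grasp_force: 84.6
```

Request:
send_rows --offset '[[0.1, 0, -0.08], [0, 0, 0], [0, 0, 0], [0, 0, 0], [0, 0, 0], [0, 0, -3], [0, 0, -5], [0, 0, -4], [0, 0, 0], [0, 0, 0]]' --twist '[[0, 0, 0], [0, 0, 0], [0, 0, 0], [0, 0, 0], [0, 0, 0], [0, 0, 0], [0, 0, 0], [0, 0, 0], [0, 0, 0], [0, 0, 0]]' --jaw '[-1, 0.4, 0.4, 0.4, 0.4, 0.4, 0.4, 0.4, 0.4, 0.4]'

```text
time: 42.22
ee_pos: [0.5954, 0.1553, 0.1624]
ee_rot: [-3.141, -0.001, -2.822]
ft_force: [-0.1, 1.1, -0.6]
finger_gap: 0.699
grasp_force: 0.0
```

```bash
python3 near.py
```

```text
[0.595  0.1552 0.1617] [-1.800e+02 -1.000e-01 -1.617e+02] 0.6985426024843935 t 42.275
[258. 196.] [598.5 157.2] [61.8 52.3] 18.2 tool cm [-0.42  0.08 11.17]
```

The stamp sits square (18.2°), centred within 1 mm and up to the stop. Now back to the handle.

Request:
send_rows --offset '[[0, 0, -5], [0, 0, -5], [-3.4, 0, 0], [-3.5, 0, 0], [0, 0, 0], [0, 0, 0], [0, 0, 0], [0, 0, 0], [0, 0, 0], [0, 0, 0], [0, 0, 0], [0, 0, 0], [0, 0, 0], [0, 0, 0], [0, 0, 0]]' --twist '[[0, 0, 0], [0, 0, 0], [0, 0, 0], [0, 0, 0], [0, 0, 10], [0, 0, 10], [0, 0, 10], [0, 0, 10], [0, 0, 10], [0, 0, 10], [0, 0, 10], [0, 0, 10], [0, 0, 5], [0, 0, 0], [0, 0, 0]]' --jaw '[0.4, 0.4, -0.2, -0.2, -0.2, -0.2, -0.2, -0.2, -0.2, -0.2, -0.2, -0.2, -0.2, -0.2, -0.2]'

```text
time: 44.15
ee_pos: [0.6609, 0.1772, 0.2618]
ee_rot: [-3.14, -0.0, 1.979]
ft_force: [0.6, -0.3, 0.2]
finger_gap: 0.395
grasp_force: 0.0
```

```bash
python3 - <<'E'
from m import *
w=grab('wrist','wH.png'); s=manip.sense(); print(s['ee_pos'].round(4),np.degrees(s['ee_rot']).round(2),s['finger_gap'])
h=cv2.cvtColor(w['pixels'],cv2.COLOR_RGB2HSV)
u=proj(w,[[.6597,.1776,.2]]);print('bar centre px',u.round())
d=np.array([np.cos(np.radians(113.1)),np.sin(np.radians(113.1)),0])
print('balls expected',proj(w,[np.array([.6597,.1776,.189])+k*.063*d for k in (1,-1)]).round())
E
```

```text
[0.661  0.1772 0.2622] [-1.7994e+02 -1.0000e-02  1.1338e+02] 0.39752505699959456
bar centre px [[256. 210.]]
balls expected [[257. 117.]
 [256. 282.]]
```

View pics/wH.png

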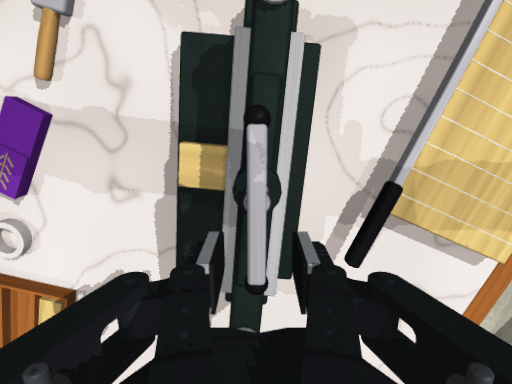

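The bar sits centred between the fingers (balls at (257,117) and (256,287)), and the tab is under the middle at (203,166). Gripping and tightening.

Request:
send_rows --offset '[[0, -0.05, 4], [0, 0, 4], [0, 0, 0], [0, 0, 0], [0, 0, 0], [0, 0, 0], [0, 0, 0], [0, 0, 0.07], [0, 0, 0.07], [0, 0, 0.07], [0, 0, 0.07], [0, 0, 0.07], [0, 0, 0.07], [0, 0, 0.07], [0, 0, 0.07], [0, 0, 0]]' --twist '[[0, 0, 0], [0, 0, 0], [0, 0, 0], [0, 0, 0], [0, 0, 0], [0, 0, 0], [0, 0, 0], [0, 0, 10], [0, 0, 10], [0, 0, 10], [0, 0, 10], [0, 0, 10], [0, 0, 10], [0, 0, 10], [0, 0, 10], [0, 0, 0]]' --jaw '[-0.2, -0.2, -0.2, -1, -1, -1, -1, -1, -1, -1, -1, -1, -1, -1, -1, -1]' --newtons 110

```text
time: 46.2
ee_pos: [0.6602, 0.1766, 0.1792]
ee_rot: [-3.141, 0.001, 0.579]
ft_force: [-6.1, -2.9, 1.5]
finger_gap: 0.127
grasp_force: 109.0
```

```bash
python3 -c "
from h import *
s=manip.sense();print(s['torque'],s['ft_force'],np.degrees(s['ee_rot']))"
```

```text
[-0.46640985  1.15344502 -0.23173232] [-6.11467591 -2.93862366  1.47098875] [-1.79988703e+02  5.00979386e-02  3.31693340e+01]
```

Request:
send_rows --offset '[[0, 0, 0.03], [0, 0, 0.03], [0, 0, 0]]' --twist '[[0, 0, 4], [0, 0, 4], [0, 0, 0]]' --jaw '[-1, -1, -1]'

```text
time: 46.58
ee_pos: [0.6602, 0.1766, 0.1788]
ee_rot: [3.141, 0.001, 0.443]
ft_force: [-6.0, -3.4, 3.4]
finger_gap: 0.133
grasp_force: 109.3
```

```bash
python3 -c "
from h import *
s=manip.sense();print(s['torque'],s['ft_force'],np.degrees(s['ee_rot']))"
```

```text
[-0.62402448  1.16959991  0.60206729] [-5.9981036  -3.40911051  3.43935425] [1.79986555e+02 5.17881521e-02 2.53632653e+01]
```

Request:
send_rows --offset '[[0, 0, 0.02], [0, 0, 0.02], [0, 0, 0]]' --twist '[[0, 0, 3], [0, 0, 3], [0, 0, 0]]' --jaw '[-1, -1, -1]'

```text
time: 46.95
ee_pos: [0.6602, 0.1766, 0.1787]
ee_rot: [3.14, 0.001, 0.342]
ft_force: [-6.3, -4.6, 4.5]
finger_gap: 0.129
grasp_force: 115.5
```

```bash
python3 -c "
from h import *
s=manip.sense();print(s['torque'],s['ft_force'],np.degrees(s['ee_rot']))"
```

```text
[-0.88557658  1.27863102  2.03638263] [-6.26147603 -4.55610562  4.49514077] [1.79926824e+02 5.11148872e-02 1.95933213e+01]
```

2 N·m at the handle, so the platen bears firmly. Releasing and checking.

Request:
send_rows --offset '[[0, 0, 0], [0, 0, 0], [0, 0, -4], [0, 0, -4], [0, 0, -4], [0, 0, -4], [0, 0, 0], [0, 0, 0]]' --twist '[[0, 0, 0], [0, 0, 0], [0, 0, 0], [0, 0, 0], [0, 0, 0], [0, 0, 0], [0, 0, 0], [0, 0, 0]]' --jaw '[0, 0, 0, 0, 0, 0, 0, 0]'

```text
time: 47.95
ee_pos: [0.6606, 0.1773, 0.3362]
ee_rot: [-3.141, -0.0, 0.337]
ft_force: [-0.4, -0.0, -0.7]
finger_gap: 0.498
grasp_force: 0.0
```

```bash
python3 near.py; python3 cells.py | grep -v wrist; python3 - <<'E'
from m import *
a=grab('wrist');b=grab('side')
cv2.imwrite('pics/fin.png',np.hstack([cv2.resize(a['pixels'],(448,336)),cv2.resize(b['pixels'][130:320,110:350],None,fx=336/190,fy=336/190)[:,:350]])[:,:,::-1])
E
```

```text
[0.6602 0.1772 0.3353] [-1.80e+02  1.00e-01  1.93e+01] 0.49828628080666 t 48.0
[385. 366.] [ 397.4 -150.9] [82.4 27.4] 70.4 tool cm [-35.6   22.29  28.58]
[ 62. 287.] [362.4 409.2] [79.  16.6] 0.4 tool cm [-20.4  -31.73  28.57]
[272. 207.] [603.6 137. ] [52.3 10.2] 20.1 tool cm [-6.63  1.93 28.54]
[247. 209.] [592.4 169.1] [52.3 25.4] 19.3 tool cm [-6.62 -1.47 28.54]
[276.  13.] [850.2 221.5] [62.3 42. ] -87.0 tool cm [19.44  2.1  28.5 ]
[226.   5.] [830.9 282.2] [64.2 19.6] -71.0 tool cm [19.62 -4.26 28.5 ]
[0.6602 0.1772 0.3353] t 48.0
scene [172. 245.] [ 491.6 -290.3] [60.  40.1] -82.7 tray mm [ 50.6 -41.1]
scene [159. 226.] [ 393.3 -304.9] [59.5 38.7] -84.8 tray mm [-48.7 -38.1]
scene [213. 225.] [ 464.6 -150.8] [57.8 37.2] -78.9 tray mm [ 48.7 101. ]
side [283. 200.] [ 461.8 -150. ] [63.9 36.1] -81.1 tray mm [ 46.1 102.2]
side [321. 184.] [ 391.1 -302.6] [65.7 33.7] -80.4 tray mm [-50.5 -35.4]
side [296. 176.] [ 486.2 -289.1] [62.8 35.2] -77.8 tray mm [ 45.5 -39. ]
```

View pics/fin.png

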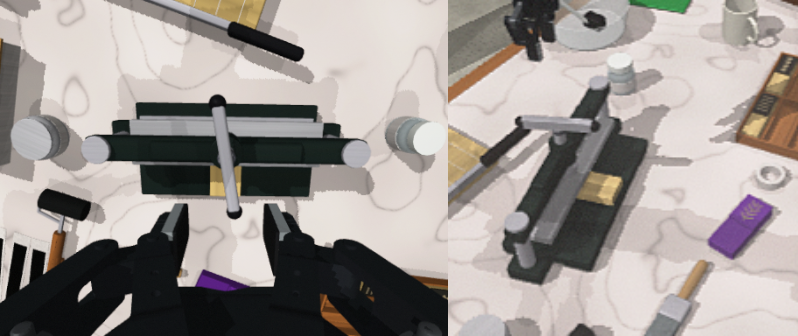

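```bash
python3 - <<'E'
from m import *
w=grab('wrist');P=onz(w,np.array([[217,101],[234,213]])*512/448,.183);v=P[0]-P[1];print(P.round(3).tolist(),np.degrees(np.arctan2(v[1],v[0])))
E
```

```text
[[0.718, 0.208, 0.183], [0.602, 0.147, 0.183]] 27.715040292600104
```

```bash
python3 -c "
from workcell import manip
print(manip.finish_job())"
```

```text
the job is handed in; nothing more can be done
None
```

The job is handed in at 48 s: the three small stamps lie flat in separate tray cells, and the wide stamp is centred and square against the stop bar with the platen tightened firmly on it (about 2 N·m at the handle).

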